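# Sweep crushed canisters off the shelf into the scrap tray

### The job

Sweep the three crushed canisters along the white shelf and over its end, so that they drop into the open scrap tray tucked under that end; push them with the fingers and do not lift or carry them. Leave the whole canisters, the lens cap, the clip, the crusher and the tank where they stand.

Things in the scene. Friction and masses are not known exactly. Their poses are not given: they have to be found in the camera images.
- puck1: one of three identical crushed canisters: a flat round puck of folded blue plastic with a small grey lid disc pressed into its top, 42 mm in diameter (wider than a whole canister), 16 mm high, about 15 g, lying flat and loose on the shelf board at the start. Origin at its centre, 8 mm above the board; z up
- puck2: one of three identical crushed canisters: a flat round puck of folded blue plastic with a small grey lid disc pressed into its top, 42 mm in diameter (wider than a whole canister), 16 mm high, about 15 g, lying flat and loose on the shelf board at the start. Origin at its centre, 8 mm above the board; z up
- puck3: one of three identical crushed canisters: a flat round puck of folded blue plastic with a small grey lid disc pressed into its top, 42 mm in diameter (wider than a whole canister), 16 mm high, about 15 g, lying flat and loose on the shelf board at the start. Origin at its centre, 8 mm above the board; z up
- shelf: fixed white plastic shelf: a rimless board, 300 mm in its x, 340 mm in its y, top 60 mm above the table, 15 mm thick, overhanging its foot by 45 mm at both ends. Origin on the table under its centre, z up. Only crushed canisters lie in the band x = -70 to +10 mm (centres), about 100 mm apart in y; other things line the far (x about +115) and near (x about -124) edges
- tray: fixed open scrap tray of grey plastic, 240 mm in its x, 150 mm in its y, 40 mm high, walls and floor 3 mm, on the table, parallel to the shelf, tucked 20 mm under one of its ends, +y or -y (centre 225 mm from the shelf origin in y), rim 5 mm below the board. It spans the whole band of crushed canisters. Origin on the table under its centre
- canister_low: lower of two stacked whole canisters at the far edge of the shelf: blue plastic canister with a grey snap lid, 35 mm in diameter, 48 mm high, loose; origin at the centre of its underside
- canister_high: upper of the two stacked whole canisters, its top 96 mm above the board: blue plastic canister with a grey snap lid, 35 mm in diameter, 48 mm high, loose; origin at the centre of its underside
- canister_single: a whole canister standing alone at the near edge of the shelf: blue plastic canister with a grey snap lid, 35 mm in diameter, 48 mm high, loose; origin at the centre of its underside
- lens_cap: chrome lens cap, a disc 53 mm in diameter and 9.6 mm high, lying loose at the far edge of the shelf; origin at the centre of its underside
- crusher: small hand canister crusher of grey plastic with a side lever, loose at the far edge of the shelf: base 50 mm in x, 70 mm in y, 93 mm high, lever reaching 60 mm to its +y; origin under the base's centre
- clip: steel tweezer-like clip lying loose along y at the near edge of the shelf, 113 mm long, 16 mm wide, 9 mm high; origin at its middle, underside
- tank: black plastic changing tank with a twist cap, 90 mm in diameter, 105 mm high, standing loose on the table beyond the shelf end that has no tray; origin at the centre of its underside
Not all that is in view belongs to the job. What is shaped like the puck3 but green, orange or yellow is not meant.

How it is judged:
At the end, for the whole second after the job is handed in: All three crushed canisters lie still inside the scrap tray (centres within its walls and below its 40 mm rim), and each bystander is within 12 mm of where it stood (x of puck1 in the frame of tray between -0.12 and 0.12 m and y of puck1 in the frame of tray between -0.075 and 0.075 m and z of each of puck1, puck2, puck3 in the frame of tray below 0.04 m and linear speed of each of puck1, puck2, puck3 below 0.02 m/s and x of puck2 in the frame of tray between -0.12 and 0.12 m and y of puck2 in the frame of tray between -0.075 and 0.075 m and x of puck3 in the frame of tray between -0.12 and 0.12 m and y of puck3 in the frame of tray between -0.075 and 0.075 m and distance of each of canister_low, canister_high, canister_single, lens_cap, crusher, clip, tank from where it was at the start of the episode below 0.012 m); the robot touches nothing.
It fails at once if a crushed canister is lifted (its centre more than 22 mm above where it lies on the shelf) (height (world z) of any of puck1, puck2, puck3 above 0.09 m).
It fails at once if a crushed canister is carried out past the end of the shelf at shelf height instead of dropping over the edge ((height (world z) of puck1 above 0.06 m and (y of puck1 in the frame of shelf above 0.21 m or y of puck1 in the frame of shelf below -0.21 m)) or (height (world z) of puck2 above 0.06 m and (y of puck2 in the frame of shelf above 0.21 m or y of puck2 in the frame of shelf below -0.21 m)) or (height (world z) of puck3 above 0.06 m and (y of puck3 in the frame of shelf above 0.21 m or y of puck3 in the frame of shelf below -0.21 m))).
It fails at once if a bystander (whole canister, lens cap, crusher, clip or tank) is shifted by more than 12 mm (distance of any of canister_low, canister_high, canister_single, lens_cap, crusher, clip, tank from where it was at the start of the episode above 0.012 m).
It also fails if it takes over 54 s, if anything falls off the work surface, if the arm or the gripper's body presses on something with over 40 N, if the wrist force passes 120 N, or if a joint passes its speed limit or range.

### The arm

A 6-joint arm with a two-finger parallel gripper is mounted at the origin on the work surface. World frame = base frame: x ahead of the robot, y to its left, z up, the work surface at z = 0. Lengths are in m, angles in rad, forces in N, time in s.
With the tool pointing down it reaches from about 0.275 to 0.75 m from the base axis. Payload 10.2 kg.
Tool frame: the origin (TCP) lies on the centre line of the jaws, within the pads' length; the fingertips stand ahead of it and the grasp point (between the pads) lies 6 mm ahead of it (r.finger_overhang is the z of the fingertips in the tool frame, in m); z points along the fingers, y is the line along which they close (so a half turn about z gives the same grasp; the last joint's range is limited). The gripper opens to 88 mm and grips with 3 to 60 N. Pads are 18 mm wide; open, the fingers measure 123 mm over their backs; the gripper's body (75 mm by 187 mm) begins 45 mm behind the grasp point.
Start: joints at [1.091, 0.313, 1.498, -0, 1.331, -0.223], TCP at [0.133, 0.508, 0.264] pointing down, gripper open.
Joint ranges: [-2.94, 2.94], [-0.97, 2.17], [0.19, 2.56], [-1.23, 4.37], [0.02, 3.11], [-2.88, 2.88]. Speed limits (rad/s): [2.39, 2.39, 3.01, 3.14, 3.14, 3.14].

### API

Orientations are given as a unit quaternion [x, y, z, w].
In Python, from station import r, optics, finish_job gives the robot as it stands.
- The arm moves only by the tool drive_tool, never from a script. Its argument "rows" is a list of rows, each an object with "offset": the shift along the tool's x, y, z in cm, a list of three; "rot": the turn, a rotation vector about the tool's x, y, z in degrees, a list of three; "grip": the closure in counts, from 0 (fully open) to 255 (shut). A call has 1 to 12 rows; each row is the pose to reach, as a shift and turn from the pose commanded when the call began, along the tool's axes at that moment; what a row does not reach only later rows make up. A row lasts 1/12 s, in which the tool goes at most 41.7 mm and 7.16 degrees, less where a joint would pass 70% of its speed; a pose out of reach is approached as far as the arm can. A call with a gripper value outside its range is refused whole. The fingers move at their own pace and stop on an object; the grip force is fixed at half the most. Time passes only in rows, so rows that repeat a pose let the fingers close. It gives the time, the measured TCP pose, the force, the opening and the grip force at its end, in the units of the state.
- r.observe(): the state, without advancing time (a new reading comes with each control period).
- optics.camera(name): name is "scene" or "top"; returns a dict with "pixels" (480x640x3 uint8, red, green, blue), "range_z" (480x640 float32, m along the optical axis (not along the pixel's ray), 0 where there is no reading), "fx", "fy", "cx", "cy" (pixels), "R" (3x3) and "t" (3): a world point X has camera coordinates R X + t. Camera axes: x right, y down, z forward; pixel columns grow to the right and rows downward; lengths in m; the calibration is good to about 2 mm. A picture is of the moment at which its call begins.
- finish_job(): hands the job in; it is judged then, once.
The state is a dict: "time_s": time; "q": joint angles; "qd": joint speeds; "joint_torque": joint torques, N m; "ee_pos": TCP position; "tool_rot": TCP orientation; "wrist_force": force on the tool from outside, world axes, zero at the start; "wrist_torque": the same for the moment, N m; "finger_gap": opening from 0.0 (shut) to 1.0 (fully open); "grip_force": force on a finger pad.
Only numpy, scipy, OpenCV 4.12 (cv2) and the standard library are available. Lean on these libraries where they do the work, as an engineer would, in place of code of your own. Each camera call takes 0.05 s, during which the arm holds its last target. There are 200 camera calls.

## Working session

There is one attempt and no reset: what is moved stays moved. The work goes in short steps, Python scripts to look and compute and a tool call to move; the robot and the scene stay as the last step left them, time stands still between calls to the robot, and variables do not carry over. Pictures are saved under pics/ and viewed, at most 12 in all, crops included, and the job is handed in when it is done.

Besides the shell and the picture viewer there is one more tool, called after "Emit:" in YAML: its name, and indented under it one key for each argument. drive_tool: Moves the arm, as the interface text tells. Its arguments: {"type":"object","properties":{"rows":{"type":"array","items":{"type":"object","properties":{"offset":{"type":"array","items":{"type":"number"}},"rot":{"type":"array","items":{"type":"number"}},"grip":{"type":"number"}}}}},"required":["rows"]}

```bash
mkdir -p pics; python3 - <<'E'
from station import r,optics
import cv2,numpy as np
s=r.observe();print({k:np.round(s[k],3) for k in('time_s','ee_pos','tool_rot','finger_gap')},r.finger_overhang)
for n in('scene','top'):
    c=optics.camera(n);cv2.imwrite(f'pics/{n}0.png',c['pixels'][:,:,::-1]);np.savez(f'{n}0.npz',**c)
    print(n,np.round(c['R'],3).tolist(),np.round(c['t'],3),c['fx'])
E
```

```text
{'time_s': np.float64(0.0), 'ee_pos': array([0.133, 0.508, 0.263]), 'tool_rot': array([ 0.128,  0.992, -0.001, -0.   ]), 'finger_gap': np.float64(1.002)} 0.025
scene [[0.172, 0.985, 0.012], [0.743, -0.122, -0.658], [-0.647, 0.123, -0.753]] [-0.134 -0.361  1.198] 533.9311555873616
top [[0.009, -1.0, 0.006], [-0.986, -0.01, -0.168], [0.168, -0.005, -0.986]] [-1.000e-03  5.440e-01  1.034e+00] 597.043341771489
```

View pics/scene0.png

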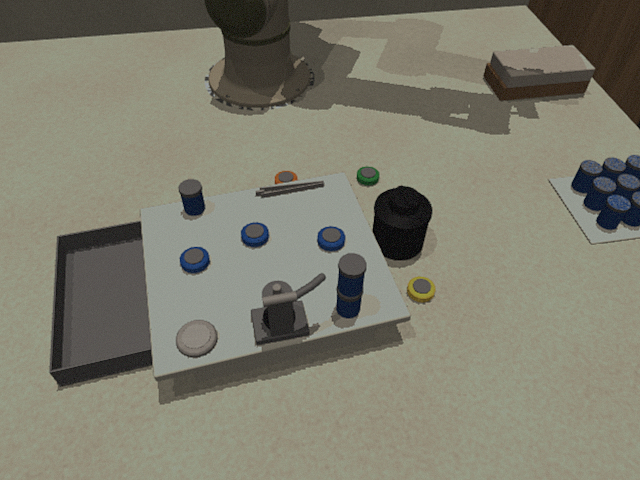

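View pics/top0.png

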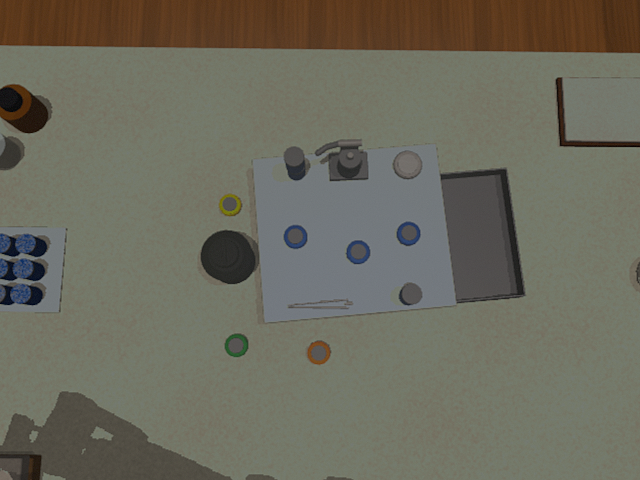

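The scene view shows the shelf, with the tray at its left (-y) end. The top view shows the tray at the right, about (485,235).

- **Wanted:** blue pucks at top pixels (295,237), (358,252) and (408,233).
- **Could be mistaken for them:** yellow (230,205), green (236,345) and orange (318,352) discs off the shelf, the whole canister (410,293), the stack (295,165) and the lens cap (407,165).

I choose the three blue pucks on the board.

```bash
cat > h.py <<'E'
import numpy as np,cv2
def ray(c,u,v,z):  # pixel on world plane z
    R,t=c['R'],c['t'];o=-R.T@t;d=R.T@np.array([(u-c['cx'])/c['fx'],(v-c['cy'])/c['fy'],1]);return o+d*(z-o[2])/d[2]
def dep(c,u,v):
    z=c['range_z'][int(v),int(u)];return c['R'].T@(np.array([(u-c['cx'])/c['fx']*z,(v-c['cy'])/c['fy']*z,z])-c['t'])
def pucks(c,z=.07):
    h=cv2.cvtColor(c['pixels'],cv2.COLOR_RGB2HSV);m=cv2.inRange(h,(105,120,50),(125,255,255))
    m=cv2.morphologyEx(m,cv2.MORPH_CLOSE,np.ones((3,3),np.uint8))
    out=[]
    for k in cv2.findContours(m,cv2.RETR_EXTERNAL,cv2.CHAIN_APPROX_NONE)[0]:
        (u,v),rad=cv2.minEnclosingCircle(k)
        if 8<rad<20: out.append((round(u),round(v),round(rad,1),np.round(ray(c,u,v,z),3)))
    return out
E
python3 - <<'E'
from h import *
c=np.load('top0.npz')
for p in pucks(c): print(p, dep(c,p[0],p[1]).round(3))
print('shelf corners')
P=[(253,159),(436,144),(456,304),(264,322)]
Q=np.array([ray(c,u,v,.06) for u,v in P]);print(Q.round(3), Q.mean(0).round(3))
print('lens',dep(c,407,165).round(3),'single',dep(c,410,293).round(3),'clip',ray(c,290,304,.069).round(3),ray(c,351,301,.069).round(3),'crusher',dep(c,349,155).round(3),ray(c,349,178,.06).round(3),'lever',dep(c,325,150).round(3),'stack',dep(c,294,155).round(3),'tank',dep(c,228,255).round(3))
print('tray', [ray(c,u,v,.04).round(3) for u,v in [(506,170),(523,295)]])
cv2.imwrite('pics/crop.png',cv2.resize(c['pixels'][130:330,220:530,::-1],None,fx=2.5,fy=2.5))
E
```

```text
(20, 292, 10.7, array([0.449, 0.533, 0.07 ])) [0.451 0.541 0.052]
(23, 268, 10.2, array([0.492, 0.531, 0.07 ])) [0.494 0.54  0.051]
(0, 268, 8.5, array([0.492, 0.57 , 0.07 ])) [0.493 0.58  0.053]
(358, 252, 11.4, array([ 0.526, -0.055,  0.07 ])) [ 0.525 -0.055  0.079]
(24, 243, 10.0, array([0.536, 0.533, 0.07 ])) [0.539 0.543 0.051]
(1, 243, 9.1, array([0.535, 0.573, 0.07 ])) [0.538 0.582 0.054]
(295, 236, 11.3, array([0.552, 0.056, 0.07 ])) [0.552 0.056 0.076]
(408, 233, 11.5, array([ 0.56 , -0.145,  0.07 ])) [ 0.56  -0.143  0.077]
shelf corners
[[ 0.697  0.136  0.06 ]
 [ 0.73  -0.2    0.06 ]
 [ 0.437 -0.228  0.06 ]
 [ 0.402  0.108  0.06 ]] [ 0.567 -0.046  0.06 ]
lens [ 0.686 -0.144  0.07 ] single [ 0.451 -0.141  0.108] clip [0.433 0.063 0.069] [ 0.44  -0.043  0.069] crusher [ 0.681 -0.036  0.14 ] [ 0.664 -0.04   0.06 ] lever [0.685 0.005 0.151] stack [0.673 0.056 0.159] tank [0.513 0.168 0.104]
tray [array([ 0.688, -0.333,  0.04 ]), array([ 0.455, -0.354,  0.04 ])]
```

View pics/crop.png

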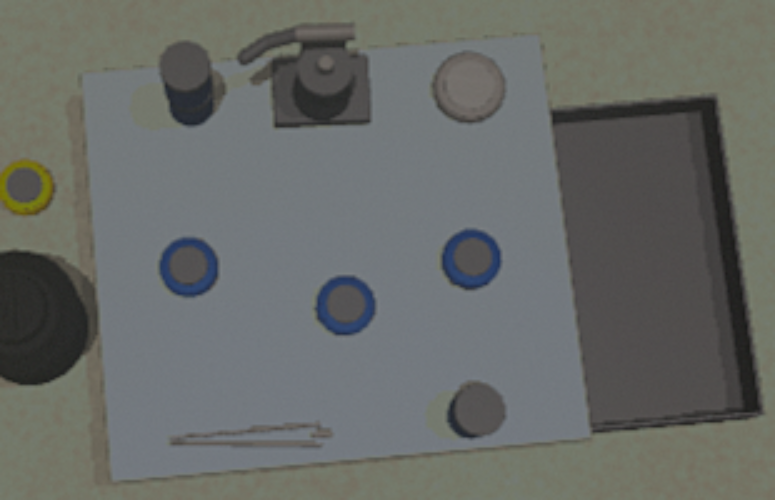

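The crop confirms it: three blue pucks with grey lids on the board, at crop (189,267), (345,305) and (471,259). Their heights and spacing fit the description. The shelf is at about (0.567,-0.046) with a yaw of about 5.6°.

Plan: set the fingers to a roughly 20 mm notch, with tool y along shelf x. Push the pucks one at a time, starting with the one nearest the tray.

Emit:
drive_tool:
  rows:
    - {"offset":[-3,-2.6,0],"rot":[0,0,7],"grip":195}
    - {"offset":[-6,-5.2,0],"rot":[0,0,14],"grip":195}
    - {"offset":[-9,-7.8,0],"rot":[0,0,21],"grip":195}
    - {"offset":[-12,-10.4,0],"rot":[0,0,28],"grip":195}
    - {"offset":[-15,-13,0],"rot":[0,0,35],"grip":195}
    - {"offset":[-18,-15.6,0],"rot":[0,0,42],"grip":195}
    - {"offset":[-21,-18.2,0],"rot":[0,0,49],"grip":195}
    - {"offset":[-24,-20.8,0],"rot":[0,0,56],"grip":195}
    - {"offset":[-27,-23.4,0],"rot":[0,0,63],"grip":195}
    - {"offset":[-30,-26,0],"rot":[0,0,69.6],"grip":195}
    - {"offset":[-33,-28.5,0],"rot":[0,0,69.6],"grip":195}
    - {"offset":[-36,-31,0],"rot":[0,0,69.6],"grip":195}

```text
time_s: 1.1
ee_pos: [0.4034, 0.1146, 0.2637]
tool_rot: [0.671, 0.741, 0.0, -0.0]
wrist_force: [0.4, 0.4, 0.1]
finger_gap: 0.236
grip_force: 0.0
```

Emit:
drive_tool:
  rows:
    - {"offset":[-3.3,1.9,0],"rot":[0,0,0],"grip":195}
    - {"offset":[-6.6,3.7,0],"rot":[0,0,0],"grip":195}
    - {"offset":[-9.9,5.6,0],"rot":[0,0,0],"grip":195}
    - {"offset":[-13.2,7.4,0],"rot":[0,0,0],"grip":195}
    - {"offset":[-16.5,9.3,0],"rot":[0,0,0],"grip":195}
    - {"offset":[-19.8,11.1,0],"rot":[0,0,0],"grip":195}
    - {"offset":[-22,12.3,0],"rot":[0,0,0],"grip":195}
    - {"offset":[-23.2,13,0],"rot":[0,0,0],"grip":195}
    - {"offset":[-23.2,13,3],"rot":[0,0,0],"grip":195}
    - {"offset":[-23.2,13,6],"rot":[0,0,0],"grip":195}
    - {"offset":[-23.2,13,9],"rot":[0,0,0],"grip":195}
    - {"offset":[-23.2,13,9],"rot":[0,0,0],"grip":195}

```text
time_s: 2.1
ee_pos: [0.5528, -0.1007, 0.1682]
tool_rot: [0.671, 0.741, -0.002, -0.005]
wrist_force: [-0.3, -0.1, -1.3]
finger_gap: 0.236
grip_force: 0.0
```

```bash
python3 - <<'E'
from station import r,optics
from h import *
print(r.observe()['ee_pos'])
for n in ('scene','top'):
    c=optics.camera(n);np.savez(n+'1.npz',**c)
    cv2.imwrite(f'pics/{n}1.png',c['pixels'][:,:,::-1])
E
```

```text
[ 0.55282291 -0.10067239  0.16817386]
```

View pics/scene1.png

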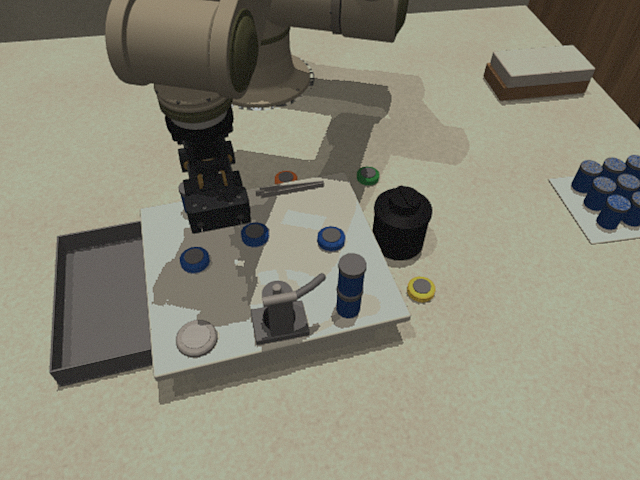

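```bash
python3 - <<'E'
from station import r
from h import *
s=r.observe();print(s['ee_pos'])
from scipy.spatial.transform import Rotation as Ro
T=Ro.from_quat(s['tool_rot']).as_matrix();print(T.round(3))
for n in('scene','top'):
  c=np.load(n+'1.npz')
  for z in(-.1,-.039,.025):
    p=c['R']@(s['ee_pos']+T[:,2]*z)+c['t'];print(n,z,(p[0]/p[2]*c['fx']+c['cx']).round(),(p[1]/p[2]*c['fy']+c['cy']).round(),p[2])
c=np.load('scene1.npz');print(dep(c,218,215),dep(c,218,200),dep(c,205,180))
t=np.load('top1.npz')['pixels'][100:340,200:540,::-1];s=c['pixels'][60:300,100:440,::-1]
cv2.imwrite('pics/crop1.png',np.hstack([cv2.resize(cv2.convertScaleAbs(x,alpha=2.2),(400,283)) for x in(s,t)]))
E
```

```text
[ 0.55513722 -0.10144711  0.17397775]
[[-0.099  0.995 -0.001]
 [ 0.995  0.099  0.   ]
 [ 0.001 -0.001 -1.   ]]
scene -0.1 204.0 138.0 0.6200000730052726
scene -0.039 212.0 177.0 0.665968184876401
scene 0.025 219.0 213.0 0.7141970235608637
top -0.1 399.0 210.0 0.8573526246701656
top -0.039 394.0 219.0 0.9174718343833962
top 0.025 389.0 227.0 0.9805477265415398
[ 0.64493681 -0.09501437  0.23666933] [ 0.63558357 -0.09275781  0.25047361] [ 0.57926928 -0.10790177  0.23122186]
```

View pics/crop1.png

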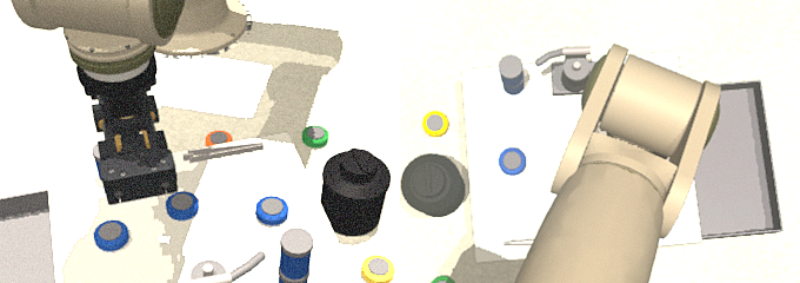

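Close by, the gripper body hides the fingers, but its measured end (0.645,-0.095,0.237) agrees with the pose. All pucks are in place, so I'm descending behind the first one.

Emit:
drive_tool:
  rows:
    - {"offset":[0,0,1.5],"rot":[0,0,0],"grip":195}
    - {"offset":[0,0,3.2],"rot":[0,0,0],"grip":195}
    - {"offset":[0,0,4.8],"rot":[0,0,0],"grip":195}
    - {"offset":[0,0,6.2],"rot":[0,0,0],"grip":195}
    - {"offset":[0,0,7.2],"rot":[0,0,0],"grip":195}
    - {"offset":[0,0,7.8],"rot":[0,0,0],"grip":195}
    - {"offset":[0,0,8.2],"rot":[0,0,0],"grip":195}
    - {"offset":[0,0,8.4],"rot":[0,0,0],"grip":195}
    - {"offset":[0,0,8.4],"rot":[0,0,0],"grip":195}

```text
time_s: 2.95
ee_pos: [0.5554, -0.1015, 0.0902]
tool_rot: [0.671, 0.741, 0.0, 0.0]
wrist_force: [-0.8, -0.3, 0.2]
finger_gap: 0.238
grip_force: 0.0
```

Emit:
drive_tool:
  rows:
    - {"offset":[-0.6,0,0],"rot":[0,0,0],"grip":195}
    - {"offset":[-1.4,0,0],"rot":[0,0,0],"grip":195}
    - {"offset":[-2.4,0,0],"rot":[0,0,0],"grip":195}
    - {"offset":[-3.4,0,0],"rot":[0,0,0],"grip":195}
    - {"offset":[-4.4,0,0],"rot":[0,0,0],"grip":195}
    - {"offset":[-5.4,0,0],"rot":[0,0,0],"grip":195}
    - {"offset":[-6.4,0,0],"rot":[0,0,0],"grip":195}
    - {"offset":[-7.2,0,0],"rot":[0,0,0],"grip":195}
    - {"offset":[-7.8,0,0],"rot":[0,0,0],"grip":195}
    - {"offset":[-8.2,0,0],"rot":[0,0,0],"grip":195}
    - {"offset":[-8.4,0,0],"rot":[0,0,0],"grip":195}
    - {"offset":[-8.4,0,0],"rot":[0,0,0],"grip":195}

```text
time_s: 3.95
ee_pos: [0.5635, -0.1853, 0.0897]
tool_rot: [0.671, 0.741, -0.0, -0.0]
wrist_force: [0.9, 0.9, 0.0]
finger_gap: 0.233
grip_force: 0.0
```

Emit:
drive_tool:
  rows:
    - {"offset":[-0.4,0,0],"rot":[0,0,0],"grip":195}
    - {"offset":[-0.8,0,0],"rot":[0,0,0],"grip":195}
    - {"offset":[-1.3,0,0],"rot":[0,0,0],"grip":195}
    - {"offset":[-1.8,0,0],"rot":[0,0,0],"grip":195}
    - {"offset":[-2.3,0,0],"rot":[0,0,0],"grip":195}
    - {"offset":[-2.6,0,0],"rot":[0,0,0],"grip":195}
    - {"offset":[-2.7,0,0],"rot":[0,0,0],"grip":195}
    - {"offset":[-2.7,0,0],"rot":[0,0,0],"grip":195}
    - {"offset":[-2.7,0,0],"rot":[0,0,0],"grip":195}

```text
time_s: 4.7
ee_pos: [0.5661, -0.2118, 0.0897]
tool_rot: [0.671, 0.741, -0.0, -0.0]
wrist_force: [-0.7, 0.5, 0.2]
finger_gap: 0.236
grip_force: 0.0
```

```bash
cat > look.py <<'E'
from station import r,optics
from h import *
import sys
s=r.observe();e=s['ee_pos']-np.array([.567,-.046,0]);print('t',s['time_s'],'shelf xy',(e[0]*.995+e[1]*.098).round(4),(-e[0]*.098+e[1]*.995).round(4),'z',e[2].round(4))
c=optics.camera('scene');p0=np.load('scene0.npz')
for p in pucks(c):
    d=dep(c,p[0],p[1]);print(p[:3],ray(c,p[0],p[1],.076 if d[2]>.05 else .019).round(3),d.round(3))
if len(sys.argv)>1: cv2.imwrite('pics/%s.png'%sys.argv[1],c['pixels'][:,:,::-1])
E
python3 look.py a
```

```text
t 4.7 shelf xy -0.0171 -0.1649 z 0.0897
(348, 305, 12.9) [0.681 0.053 0.076] [0.692 0.05  0.093]
(351, 283, 13.4) [0.646 0.064 0.076] [0.691 0.051 0.139]
(331, 238, 13.7) [0.561 0.053 0.076] [0.559 0.053 0.074]
(254, 234, 13.7) [ 0.535 -0.058  0.076] [ 0.535 -0.058  0.076]
(192, 204, 12.1) [ 0.457 -0.147  0.076] [ 0.467 -0.145  0.086]
(632, 174, 8.3) [0.449 0.632 0.019] [0.463 0.616 0.034]
```

View pics/a.png

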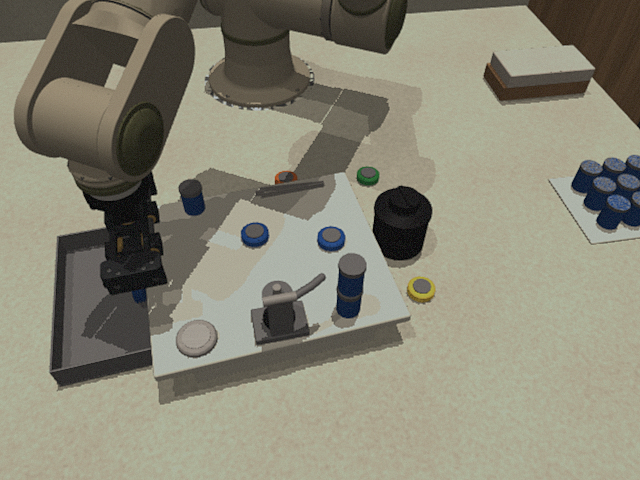

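The gripper has reached the edge. The view shows something blue at (140,295), just past the edge, which is likely the puck tipped into the tray. The other two, at (254,234) and (331,238), haven't moved. I'll back off, rise and look while going behind the second.

Emit:
drive_tool:
  rows:
    - {"offset":[1,0,0],"rot":[0,0,0],"grip":195}
    - {"offset":[2.5,0,0],"rot":[0,0,0],"grip":195}
    - {"offset":[4,0,-1.5],"rot":[0,0,0],"grip":195}
    - {"offset":[6,-0.5,-3.5],"rot":[0,0,0],"grip":195}
    - {"offset":[8.5,-1,-5.5],"rot":[0,0,0],"grip":195}
    - {"offset":[11.5,-1.5,-6],"rot":[0,0,0],"grip":195}
    - {"offset":[14.5,-2,-6],"rot":[0,0,0],"grip":195}
    - {"offset":[17,-2.3,-6],"rot":[0,0,0],"grip":195}
    - {"offset":[19,-2.3,-6],"rot":[0,0,0],"grip":195}
    - {"offset":[19.8,-2.3,-6],"rot":[0,0,0],"grip":195}
    - {"offset":[20,-2.3,-6],"rot":[0,0,0],"grip":195}
    - {"offset":[20,-2.3,-6],"rot":[0,0,0],"grip":195}

```text
time_s: 5.75
ee_pos: [0.5234, -0.0148, 0.1498]
tool_rot: [0.671, 0.742, -0.0, 0.0]
wrist_force: [0.0, 0.3, -0.1]
finger_gap: 0.231
grip_force: 0.0
```

```bash
python3 look.py b; python3 -c "
import cv2;cv2.imwrite('pics/b2.png',cv2.resize(cv2.imread('pics/b.png')[150:390,40:360],None,fx=2,fy=2))"
```

```text
t 5.75 shelf xy -0.0403 0.0354 z 0.1498
(349, 305, 12.5) [0.681 0.054 0.076] [0.691 0.051 0.092]
(350, 284, 12.7) [0.647 0.063 0.076] [0.69  0.05  0.136]
(136, 287, 12.3) [ 0.56  -0.24   0.019] [ 0.578 -0.233  0.042]
(331, 238, 13.7) [0.561 0.053 0.076] [0.56  0.053 0.075]
(254, 234, 13.6) [ 0.535 -0.058  0.076] [ 0.536 -0.058  0.077]
(191, 205, 11.4) [ 0.459 -0.148  0.076] [ 0.467 -0.147  0.084]
(584, 182, 11.2) [0.455 0.535 0.019] [0.462 0.528 0.027]
(608, 176, 10.5) [0.447 0.586 0.019] [0.463 0.569 0.036]
(632, 172, 9.9) [0.444 0.635 0.019] [0.462 0.616 0.037]
```

View pics/b2.png

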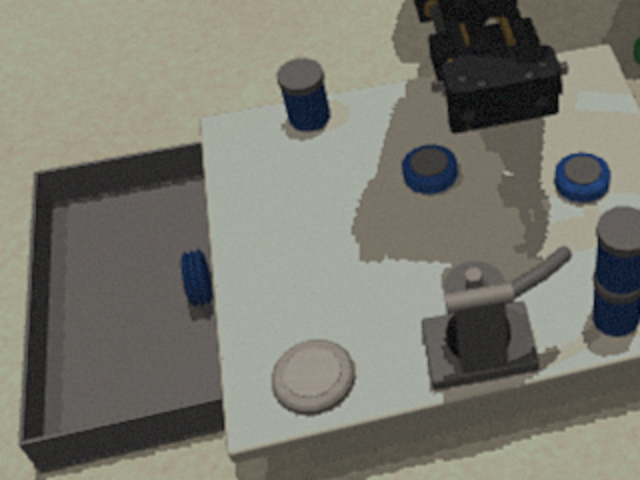

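Puck 3 is in the tray, standing on edge near crop (197,278). I'll steer puck 2 a little toward -x so that it lands beside it.

Emit:
drive_tool:
  rows:
    - {"offset":[0,0,1.5],"rot":[0,0,0],"grip":195}
    - {"offset":[0,0,3.2],"rot":[0,0,0],"grip":195}
    - {"offset":[0,0,4.6],"rot":[0,0,0],"grip":195}
    - {"offset":[0,0,5.5],"rot":[0,0,0],"grip":195}
    - {"offset":[0,0,5.9],"rot":[0,0,0],"grip":195}
    - {"offset":[0,0,6],"rot":[0,0,0],"grip":195}
    - {"offset":[0,0,6],"rot":[0,0,0],"grip":195}

```text
time_s: 6.38
ee_pos: [0.5237, -0.0155, 0.09]
tool_rot: [0.671, 0.741, 0.0, 0.0]
wrist_force: [0.1, -0.6, 0.4]
finger_gap: 0.236
grip_force: 0.0
```

Emit:
drive_tool:
  rows:
    - {"offset":[-0.6,0,0],"rot":[0,0,0],"grip":195}
    - {"offset":[-1.4,0,0],"rot":[0,0,0],"grip":195}
    - {"offset":[-2.4,0,0],"rot":[0,0,0],"grip":195}
    - {"offset":[-3.4,-0.1,0],"rot":[0,0,0],"grip":195}
    - {"offset":[-4.5,-0.3,0],"rot":[0,0,0],"grip":195}
    - {"offset":[-5.6,-0.5,0],"rot":[0,0,0],"grip":195}
    - {"offset":[-6.7,-0.7,0],"rot":[0,0,0],"grip":195}
    - {"offset":[-7.8,-0.9,0],"rot":[0,0,0],"grip":195}
    - {"offset":[-8.8,-1.1,0],"rot":[0,0,0],"grip":195}
    - {"offset":[-9.5,-1.2,0],"rot":[0,0,0],"grip":195}
    - {"offset":[-9.9,-1.2,0],"rot":[0,0,0],"grip":195}
    - {"offset":[-10,-1.2,0],"rot":[0,0,0],"grip":195}

```text
time_s: 7.38
ee_pos: [0.5215, -0.1166, 0.0897]
tool_rot: [0.671, 0.741, 0.0, 0.0]
wrist_force: [0.4, 0.7, 0.2]
finger_gap: 0.231
grip_force: 0.0
```

```bash
python3 look.py c
```

```text
t 7.3833 shelf xy -0.0522 -0.0657 z 0.0897
(346, 305, 12.5) [0.68  0.05  0.076] [0.69  0.047 0.092]
(137, 288, 13.2) [ 0.562 -0.238  0.019] [ 0.579 -0.233  0.04 ]
(350, 283, 13.5) [0.646 0.063 0.076] [0.69  0.05  0.138]
(185, 242, 8.2) [ 0.534 -0.158  0.076] [ 0.533 -0.158  0.074]
(331, 238, 13.7) [0.561 0.053 0.076] [0.56  0.053 0.074]
(612, 174, 10.6) [0.443 0.596 0.019] [0.464 0.574 0.04 ]
```

View pics/c.png

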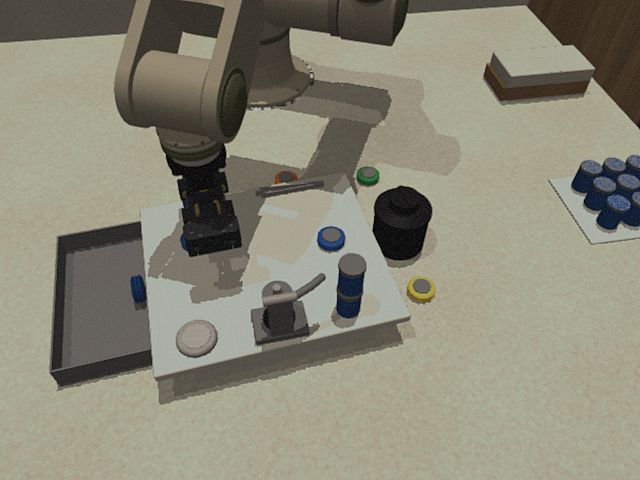

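Puck 2 is in the notch at (185,242) and moving with the fingers. I'm continuing.

Emit:
drive_tool:
  rows:
    - {"offset":[-0.6,-0.1,0],"rot":[0,0,0],"grip":195}
    - {"offset":[-1.5,-0.2,0],"rot":[0,0,0],"grip":195}
    - {"offset":[-2.5,-0.4,0],"rot":[0,0,0],"grip":195}
    - {"offset":[-3.5,-0.6,0],"rot":[0,0,0],"grip":195}
    - {"offset":[-4.5,-0.8,0],"rot":[0,0,0],"grip":195}
    - {"offset":[-5.4,-1.1,0],"rot":[0,0,0],"grip":195}
    - {"offset":[-6.1,-1.4,0],"rot":[0,0,0],"grip":195}
    - {"offset":[-6.7,-1.7,0],"rot":[0,0,0],"grip":195}
    - {"offset":[-7.2,-1.9,0],"rot":[0,0,0],"grip":195}
    - {"offset":[-7.6,-2.1,0],"rot":[0,0,0],"grip":195}
    - {"offset":[-8,-2.2,0],"rot":[0,0,0],"grip":195}

```text
time_s: 8.35
ee_pos: [0.5072, -0.198, 0.0897]
tool_rot: [0.671, 0.741, 0.0, -0.0]
wrist_force: [0.3, 0.2, -0.7]
finger_gap: 0.233
grip_force: 0.1
```

Emit:
drive_tool:
  rows:
    - {"offset":[-0.4,0,0],"rot":[0,0,0],"grip":195}
    - {"offset":[-0.9,0,0],"rot":[0,0,0],"grip":195}
    - {"offset":[-1.4,0,0],"rot":[0,0,0],"grip":195}
    - {"offset":[-1.8,0,0],"rot":[0,0,0],"grip":195}
    - {"offset":[-2,0,0],"rot":[0,0,0],"grip":195}
    - {"offset":[-2,0,0],"rot":[0,0,0],"grip":195}
    - {"offset":[-2,0,0],"rot":[0,0,0],"grip":195}

```text
time_s: 8.93
ee_pos: [0.5094, -0.2175, 0.0896]
tool_rot: [0.671, 0.741, 0.0, -0.0]
wrist_force: [0.0, 0.6, 0.5]
finger_gap: 0.234
grip_force: 0.0
```

Emit:
drive_tool:
  rows:
    - {"offset":[1,0.2,0],"rot":[0,0,0],"grip":195}
    - {"offset":[2.5,1,0],"rot":[0,0,-0.5],"grip":195}
    - {"offset":[4,2,-1.5],"rot":[0,0,0],"grip":195}
    - {"offset":[6,3,-3.5],"rot":[0,0,0],"grip":195}
    - {"offset":[9,3.5,-5.5],"rot":[0,0,0],"grip":195}
    - {"offset":[12,4,-6],"rot":[0,0,0],"grip":195}
    - {"offset":[15,4.5,-6],"rot":[0,0,0],"grip":195}
    - {"offset":[18,5,-6],"rot":[0,0,0],"grip":195}
    - {"offset":[20.5,5.5,-6],"rot":[0,0,0],"grip":195}
    - {"offset":[22.5,5.8,-6],"rot":[0,0,0],"grip":195}
    - {"offset":[23.5,6,-6],"rot":[0,0,0],"grip":195}
    - {"offset":[23.5,6,-6],"rot":[0,0,0],"grip":195}

```text
time_s: 9.93
ee_pos: [0.5456, 0.0244, 0.1497]
tool_rot: [0.67, 0.742, 0.0, -0.0]
wrist_force: [0.6, 0.2, 0.4]
finger_gap: 0.236
grip_force: 0.0
```

```bash
python3 look.py d; python3 -c "
import cv2;cv2.imwrite('pics/d2.png',cv2.resize(cv2.imread('pics/d.png')[130:390,40:440],None,fx=2,fy=2))"
```

```text
t 9.9333 shelf xy -0.0144 0.0721 z 0.1497
(347, 304, 13.5) [0.679 0.052 0.076] [0.691 0.048 0.095]
(138, 288, 13.1) [ 0.563 -0.237  0.019] [ 0.579 -0.231  0.04 ]
(350, 282, 14.0) [0.644 0.063 0.076] [0.69 0.05 0.14]
(135, 258, 11.7) [ 0.504 -0.244  0.019] [ 0.522 -0.238  0.04 ]
(331, 238, 13.7) [0.561 0.053 0.076] [0.56  0.053 0.075]
(192, 204, 11.4) [ 0.457 -0.147  0.076] [ 0.468 -0.145  0.087]
(608, 175, 10.5) [0.445 0.587 0.019] [0.461 0.57  0.037]
(632, 172, 9.9) [0.444 0.635 0.019] [0.46  0.618 0.035]
```

View pics/d2.png

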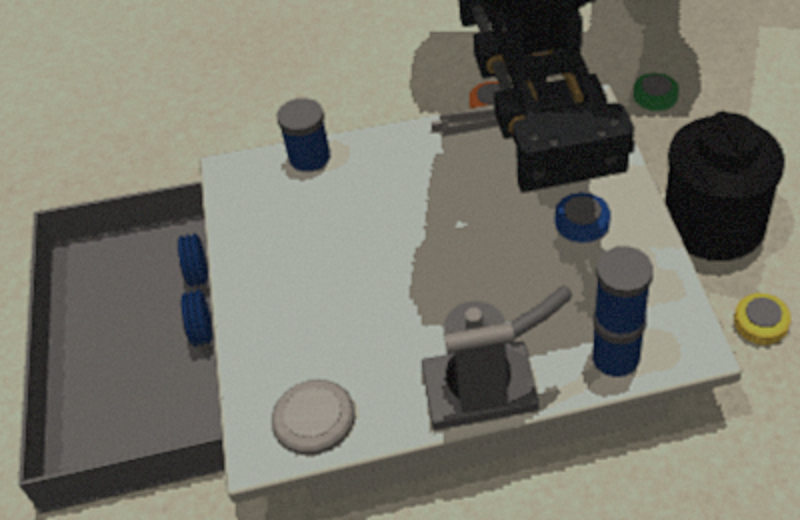

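Puck 2 is also standing in the tray at crop (192,258), beside puck 3 at (196,318). All bystanders are in place. Next I go behind the last puck, clear of the stack and above the tank.

Emit:
drive_tool:
  rows:
    - {"offset":[1.5,0,0],"rot":[0,0,0],"grip":195}
    - {"offset":[3.5,0.1,0],"rot":[0,0,0],"grip":195}
    - {"offset":[5.2,0.2,0],"rot":[0,0,0],"grip":195}
    - {"offset":[6.4,0.2,0],"rot":[0,0,0],"grip":195}
    - {"offset":[7,0.2,0],"rot":[0,0,0],"grip":195}
    - {"offset":[7,0.2,0],"rot":[0,0,0],"grip":195}
    - {"offset":[7,0.2,1.5],"rot":[0,0,0],"grip":195}
    - {"offset":[7,0.2,3],"rot":[0,0,0],"grip":195}
    - {"offset":[7,0.2,4.4],"rot":[0,0,0],"grip":195}
    - {"offset":[7,0.2,5.4],"rot":[0,0,0],"grip":195}
    - {"offset":[7,0.2,5.9],"rot":[0,0,0],"grip":195}
    - {"offset":[7,0.2,6],"rot":[0,0,0],"grip":195}

```text
time_s: 10.98
ee_pos: [0.5407, 0.0915, 0.089]
tool_rot: [0.671, 0.741, -0.0, -0.0]
wrist_force: [-1.0, -0.0, -1.3]
finger_gap: 0.235
grip_force: 0.0
```

Emit:
drive_tool:
  rows:
    - {"offset":[-0.5,0,0],"rot":[0,0,0],"grip":195}
    - {"offset":[-1.2,0,0],"rot":[0,0,0],"grip":195}
    - {"offset":[-2,0,0],"rot":[0,0,0],"grip":195}
    - {"offset":[-3,0,0],"rot":[0,0,0],"grip":195}
    - {"offset":[-4,0,0],"rot":[0,0,0],"grip":195}
    - {"offset":[-5,-0.1,0],"rot":[0,0,0],"grip":195}
    - {"offset":[-6,-0.2,0],"rot":[0,0,0],"grip":195}
    - {"offset":[-7,-0.3,0],"rot":[0,0,0],"grip":195}
    - {"offset":[-8,-0.4,0],"rot":[0,0,0],"grip":195}
    - {"offset":[-9,-0.4,0],"rot":[0,0,0],"grip":195}
    - {"offset":[-9.7,-0.4,0],"rot":[0,0,0],"grip":195}
    - {"offset":[-10,-0.4,0],"rot":[0,0,0],"grip":195}

```text
time_s: 11.98
ee_pos: [0.547, -0.009, 0.0897]
tool_rot: [0.671, 0.741, 0.0, 0.0]
wrist_force: [-0.0, 0.1, 0.3]
finger_gap: 0.233
grip_force: 0.1
```

Emit:
drive_tool:
  rows:
    - {"offset":[-0.6,0,0],"rot":[0,0,0],"grip":195}
    - {"offset":[-1.5,0,0],"rot":[0,0,0],"grip":195}
    - {"offset":[-2.6,0,0],"rot":[0,0,0],"grip":195}
    - {"offset":[-3.8,0,0],"rot":[0,0,0],"grip":195}
    - {"offset":[-5,0,0],"rot":[0,0,0],"grip":195}
    - {"offset":[-6.2,0,0],"rot":[0,0,0],"grip":195}
    - {"offset":[-7.4,0,0],"rot":[0,0,0],"grip":195}
    - {"offset":[-8.6,0,0],"rot":[0,0,0],"grip":195}
    - {"offset":[-9.8,0,0],"rot":[0,0,0],"grip":195}
    - {"offset":[-10.8,0,0],"rot":[0,0,0],"grip":195}
    - {"offset":[-11.6,0,0],"rot":[0,0,0],"grip":195}
    - {"offset":[-12,0,0],"rot":[0,0,0],"grip":195}

```text
time_s: 12.98
ee_pos: [0.5588, -0.1284, 0.0897]
tool_rot: [0.671, 0.741, 0.0, 0.0]
wrist_force: [-0.3, -0.0, 0.3]
finger_gap: 0.234
grip_force: 0.1
```

```bash
python3 look.py e
```

```text
t 12.9833 shelf xy -0.0162 -0.0812 z 0.0897
(347, 304, 13.2) [0.679 0.052 0.076] [0.691 0.049 0.094]
(351, 283, 13.9) [0.646 0.064 0.076] [0.69  0.051 0.138]
(138, 288, 13.1) [ 0.563 -0.237  0.019] [ 0.579 -0.231  0.04 ]
(135, 259, 12.6) [ 0.506 -0.244  0.019] [ 0.524 -0.238  0.04 ]
(632, 174, 8.3) [0.449 0.632 0.019] [0.463 0.617 0.033]
```

View pics/e.png

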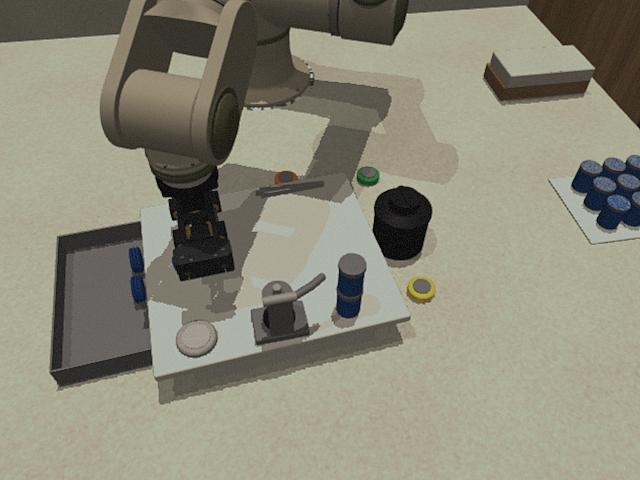

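Puck 1 is no longer at its old place. It is hidden beneath the gripper body, in the notch. I'll steer it slightly toward +x, clear of the other two, and push it over.

Emit:
drive_tool:
  rows:
    - {"offset":[-0.5,0.1,0],"rot":[0,0,0],"grip":195}
    - {"offset":[-1.2,0.4,0],"rot":[0,0,0],"grip":195}
    - {"offset":[-2,0.8,0],"rot":[0,0,0],"grip":195}
    - {"offset":[-2.8,1.2,0],"rot":[0,0,0],"grip":195}
    - {"offset":[-3.6,1.6,0],"rot":[0,0,0],"grip":195}
    - {"offset":[-4.4,2,0],"rot":[0,0,0],"grip":195}
    - {"offset":[-5.1,2.4,0],"rot":[0,0,0],"grip":195}
    - {"offset":[-5.7,2.7,0],"rot":[0,0,0],"grip":195}
    - {"offset":[-6.2,3,0],"rot":[0,0,0],"grip":195}
    - {"offset":[-6.6,3.2,0],"rot":[0,0,0],"grip":195}

```text
time_s: 13.87
ee_pos: [0.5975, -0.1902, 0.0896]
tool_rot: [0.671, 0.741, 0.0, -0.0]
wrist_force: [0.3, 0.5, 0.7]
finger_gap: 0.24
grip_force: 0.1
```

Emit:
drive_tool:
  rows:
    - {"offset":[-0.4,0.1,0],"rot":[0,0,0],"grip":195}
    - {"offset":[-0.9,0.2,0],"rot":[0,0,0],"grip":195}
    - {"offset":[-1.4,0.2,0],"rot":[0,0,0],"grip":195}
    - {"offset":[-1.7,0.2,0],"rot":[0,0,0],"grip":195}
    - {"offset":[-1.8,0.2,0],"rot":[0,0,0],"grip":195}
    - {"offset":[-1.8,0.2,0],"rot":[0,0,0],"grip":195}
    - {"offset":[-1.8,0.2,0],"rot":[0,0,0],"grip":195}

```text
time_s: 14.45
ee_pos: [0.6008, -0.2074, 0.0897]
tool_rot: [0.671, 0.741, 0.0, -0.0]
wrist_force: [-0.3, -0.2, -0.1]
finger_gap: 0.236
grip_force: 0.0
```

Emit:
drive_tool:
  rows:
    - {"offset":[1,-0.5,0],"rot":[0,0,0],"grip":195}
    - {"offset":[2.5,-1.5,-0.5],"rot":[0,0,0],"grip":195}
    - {"offset":[4,-2.5,-2],"rot":[0,0,0],"grip":195}
    - {"offset":[5.5,-4,-4.5],"rot":[0,0,0],"grip":195}
    - {"offset":[7,-5,-7.5],"rot":[0,0,0],"grip":195}
    - {"offset":[8.5,-5.5,-10],"rot":[0,0,0],"grip":195}
    - {"offset":[10,-5.5,-12],"rot":[0,0,0],"grip":195}
    - {"offset":[11.5,-5.5,-13.5],"rot":[0,0,0],"grip":195}
    - {"offset":[12.5,-5.5,-14.5],"rot":[0,0,0],"grip":195}
    - {"offset":[13,-5.5,-15],"rot":[0,0,0],"grip":195}
    - {"offset":[13,-5.5,-15],"rot":[0,0,0],"grip":195}
    - {"offset":[13,-5.5,-15],"rot":[0,0,0],"grip":195}

```text
time_s: 15.45
ee_pos: [0.5332, -0.0837, 0.239]
tool_rot: [0.671, 0.741, -0.0, -0.0]
wrist_force: [0.8, -0.6, -0.5]
finger_gap: 0.233
grip_force: 0.0
```

```bash
python3 look.py f; python3 -c "
import cv2;cv2.imwrite('pics/f2.png',cv2.resize(cv2.imread('pics/f.png')[130:390,40:440],None,fx=2,fy=2))"
```

```text
t 15.45 shelf xy -0.0373 -0.0342 z 0.239
(109, 326, 15.6) [ 0.623 -0.274  0.019] [ 0.623 -0.273  0.02 ]
(347, 305, 12.7) [0.68  0.052 0.076] [0.691 0.049 0.093]
(349, 284, 12.8) [0.647 0.061 0.076] [0.69  0.049 0.137]
(193, 204, 11.7) [ 0.458 -0.145  0.076] [ 0.469 -0.144  0.087]
(632, 171, 11.0) [0.442 0.637 0.019] [0.461 0.615 0.039]
```

View pics/f2.png

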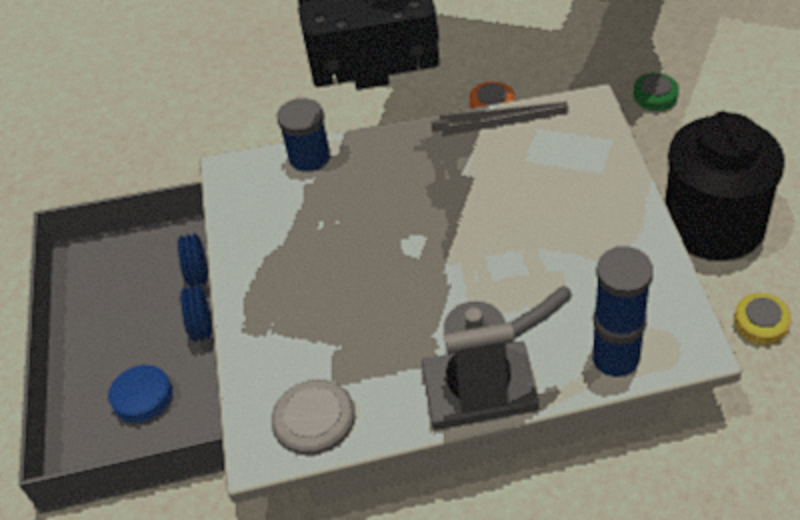

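All three pucks are in the tray: two on edge at crop (192,258) and (196,318), tops at about 40 mm, and one flat at (140,393). The bystanders haven't moved and the arm is clear.

```bash
python3 -c "
from station import finish_job
print(finish_job())"
```

```text
the job is handed in; nothing more can be done
None
```

I pushed all three crushed canisters over the shelf end into the scrap tray, saw no shift in any bystander in the last picture, and handed the job in at about 15.5 s; no verdict was returned.

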